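# Sort capped sample vials into colour pens and chock them

## Task

Roll or slide the red-capped and the yellow-capped vial, without lifting them off the table, each into the blue pen marked with the disc of its cap's colour, until it lies on its side flat against the pen's end stop. Take the two rubber chocks from the ledges and set one flat on the table inside each pen, centred behind the vial and snug up against it on the open side, lengthwise with it, so that the vial cannot roll out. Leave the other things on the table alone.

Things in the scene. Friction and masses are not known exactly. Their poses are not given: they have to be found in the camera images.
- vial_red_center (a point): White cylindrical sample vial with a red cap, 28 mm diameter, 75 mm long overall, about 45 g, lying on its side on the table; it rolls. Point: its centre (14 mm above the table when lying). Its own x axis is its long axis, cap at the +x end (the last 22 mm).
- vial_yellow_center (a point): White cylindrical sample vial with a yellow cap, 28 mm diameter, 75 mm long overall, about 45 g, lying on its side on the table; it rolls. Point: its centre (14 mm above the table when lying). Its own x axis is its long axis, cap at the +x end (the last 22 mm).
- pen_left: Low blue U-shaped pen, no floor, fixed, on the robot's left, mouth towards the table's middle. Origin: on the table, middle of the end stop's inner face. Own +y runs from the open mouth (y -95 mm) into the stop (face at y 0); x runs along the stop. Inside 340 mm wide (x -170 to 170), side walls 6 mm thick, all 20 mm high. Behind its face the stop is a flat ledge (y 0 to 78 mm), top at 20 mm.
- pen_right: Low blue U-shaped pen, no floor, fixed, on the robot's right, mouth towards the table's middle. Origin: on the table, middle of the end stop's inner face. Own +y runs from the open mouth (y -95 mm) into the stop (face at y 0); x runs along the stop. Inside 340 mm wide (x -170 to 170), side walls 6 mm thick, all 20 mm high. Behind its face the stop is a flat ledge (y 0 to 78 mm), top at 20 mm.
- marker_red: Fixed red disc, 50 mm diameter, 8 mm thick, lying on the ledge of one of the two pens: it marks the colour that belongs in that pen (it may be either pen). Origin: centre of its underside, 20 mm above the table.
- marker_yellow: Fixed yellow disc, 50 mm diameter, 8 mm thick, lying on the ledge of one of the two pens: it marks the colour that belongs in that pen (it may be either pen). Origin: centre of its underside, 20 mm above the table.
- chock_a_center (a point): Loose black rubber chock, orange stripe on top, 110 g: roof-shaped prism 44 mm long (own x), 50 mm wide at the foot, 14 at the top (own y), 30 high. The end faces, 44 mm apart, are upright, to grip; both long sides slope, either may face a vial. Starts on the left pen's ledge, roughly along it. Touches a lying vial at 35 mm centre to centre. Point: centre, 15 mm above its foot; z up.
- chock_b_center (a point): Loose black rubber chock, orange stripe on top, 110 g: roof-shaped prism 44 mm long (own x), 50 mm wide at the foot, 14 at the top (own y), 30 high. The end faces, 44 mm apart, are upright, to grip; both long sides slope, either may face a vial. Starts on the right pen's ledge, roughly along it. Touches a lying vial at 35 mm centre to centre. Point: centre, 15 mm above its foot; z up.
- vial_green_center (a point): Bystander: green-capped white vial, 28 mm diameter, 75 mm tall, standing upright. Point: its centre.
- beaker_center (a point): Bystander: empty glass beaker, 70 mm rim diameter, 85 mm tall. Point: its centre.
- jar_center (a point): Bystander: jar with a black lid, 52 mm diameter, 75 mm tall. Point: its centre.
- dish_center (a point): Bystander: closed white dish, 60 mm diameter, 14 mm high, near the robot, on its right. Point: its centre.
- scoop_grip (a point): Bystander: steel lab scoop 170 mm long lying on the table near the robot, on its left. Point: on its handle.
Mind the look-alikes: they are no part of the job. Leave any pink or purple look-alike of the part that bears vial_red_center alone.

How it is judged:
By the outcome, as a careful person would: the job done as asked, in the order asked, and still so for the second after the job is handed in, with the robot touching nothing.
It also fails if it takes over 72 s, if anything falls off the work surface, if the arm or the gripper's body presses on something with over 40 N, if the wrist force passes 120 N, or if a joint passes its speed limit or range.

## Robot

A 6-joint arm with a two-finger parallel gripper is mounted at the origin on the work surface. World frame = base frame: x ahead of the robot, y to its left, z up, the work surface at z = 0. Lengths are in m, angles in rad, forces in N, time in s.
With the tool pointing down it reaches from about 0.25 to 0.775 m from the base axis. Payload 4 kg.
Tool frame: the origin (TCP) lies on the centre line of the jaws, within the pads' length; the fingertips stand 25 mm ahead of it and the grasp point (between the pads) lies 6 mm ahead of it; z points along the fingers, y is the line along which they close (so a half turn about z gives the same grasp; the last joint's range is limited). The gripper opens to 94 mm and grips with 3 to 60 N. Pads are 16 mm wide; open, the fingers measure 119 mm over their backs; the gripper's body (75 mm by 177 mm) begins 78 mm behind the grasp point.
Start: joints at [-1.384, 0.087, 1.371, -0, 1.684, -0.103], TCP at [0.157, -0.527, 0.231] pointing down, gripper open.
Joint ranges: [-3.1, 3.1], [-0.76, 2.03], [0.27, 2.55], [-1.08, 4.22], [0.17, 2.65], [-2.57, 2.57]. Speed limits (rad/s): [2.79, 2.79, 3.14, 3.14, 3.14, 3.14].

## Interface

Orientations are given as [roll, pitch, yaw] about the fixed x, y, z axes, in that order (R = Rz(yaw) Ry(pitch) Rx(roll)).
In Python, from bench import robot, imaging gives the robot as it stands. The module is installed in compiled form; this text tells all that it offers.
- The arm moves only by the tool drive_tool, never from a script. Its argument "series" is a list of rows, each a list of 3 entries, a list of its own where there are three numbers: the finger opening in m, from 0 to 0.094, then the shift along the tool's x, y, z in m, then the turn, a rotation vector about the tool's x, y, z in rad. A call has 1 to 5 rows; each row is the pose to reach, as a shift and turn from the pose commanded when the call began, along the tool's axes at that moment; what a row does not reach only later rows make up. A row lasts 1/8 s, in which the tool goes at most 62.5 mm and 10.7 degrees, less where a joint would pass 70% of its speed; a pose out of reach is approached as far as the arm can. A call with a gripper value outside its range is refused whole. The fingers move at their own pace and stop on an object; the grip force is fixed at half the most. Time passes only in rows, so rows that repeat a pose let the fingers close. It gives the time, the measured TCP pose, the force, the opening and the grip force at its end, in the units of the state.
- robot.get_obs(): the state, without advancing time (a new reading comes with each control period).
- imaging.snapshot(name): name is "scene" or "top" or "wrist"; returns the picture (420x560x3 uint8, red, green, blue); there is no depth.
- imaging.get_calibration(name): a dict with "intrinsics" (3x3 intrinsics, pixels), "position" and "rotation" of the camera in the world. Camera axes: x right, y up, looking along -z (the intrinsics and any distortion apply to the point x, -y, -z); pixel columns grow to the right and rows downward; lengths in m; the calibration is good to about 2 mm. A picture is of the moment at which its call begins: read the wrist's pose just before it. get_calibration takes no time and is no camera call; for the wrist camera it gives the pose at the moment of the call.
- robot.close_job(): hands the job in; it is judged then, once.
The state is a dict: "time": time; "joint_positions": joint angles; "qvel": joint speeds; "joint_torque": joint torques, N m; "tool_pos": TCP position; "ee_rot": TCP orientation; "wrist_force": force on the tool from outside, world axes, zero at the start; "wrist_torque": the same for the moment, N m; "width": finger opening in m; "finger_force": force on a finger pad.
Only numpy, scipy, OpenCV 4.12 (cv2) and the standard library are available. Lean on these libraries where they do the work, as an engineer would, in place of code of your own. Each camera call takes 0.05 s, during which the arm holds its last target. There are 200 camera calls.

## Working session

There is one attempt and no reset: what is moved stays moved. The work goes in short steps, Python scripts to look and compute and a tool call to move; the robot and the scene stay as the last step left them, time stands still between calls to the robot, and variables do not carry over. Pictures are saved under pics/ and viewed, at most 10 in all, crops included, and the job is handed in when it is done.

Besides the shell and the picture viewer there is one more tool, called after "Call:" as a command line: name --argument value ..., lists and objects as JSON in quotes. drive_tool: Moves the arm, as the interface text tells. Its arguments: {"type":"object","properties":{"series":{"type":"array"}},"required":["series"]}

```bash
mkdir -p pics; cat > h.py <<'E'
import numpy as np, cv2
from bench import robot, imaging
def snap(n,f):
    c=imaging.get_calibration(n); im=imaging.snapshot(n)
    cv2.imwrite('pics/'+f+'.png',im[:,:,::-1]); np.savez('pics/'+f+'.npz',im=im,K=c['intrinsics'],p=c['position'],R=c['rotation'])
    return im,c
def ray(c,uv):
    K=np.array(c['intrinsics']);d=np.linalg.inv(K)@[uv[0],uv[1],1]; d=np.array(c['rotation'])@[d[0],-d[1],-d[2]]
    return np.array(c['position']),d/np.linalg.norm(d)
def onz(c,uv,z):
    p,d=ray(c,uv); return p+d*(z-p[2])/d[2]
def proj(c,P):
    q=np.array(c['rotation']).T@(np.asarray(P)-np.array(c['position'])); q=np.array(c['intrinsics'])@[q[0],-q[1],-q[2]]; return q[:2]/q[2]
def load(f):
    d=np.load('pics/'+f+'.npz'); return d['im'],dict(intrinsics=d['K'],position=d['p'],rotation=d['R'])
def tri(c1,u1,c2,u2):
    p,d=ray(c1,u1);q,e=ray(c2,u2);s=np.linalg.lstsq(np.c_[d,-e],q-p,rcond=None)[0]
    a=p+d*s[0];b=q+e*s[1];return (a+b)/2,np.linalg.norm(a-b)
E
python3 - <<'E'
from h import *
for n in('scene','top'):
    im,c=snap(n,n+'0'); print(n,{k:(v if isinstance(v,str) else np.round(v,3).tolist()) for k,v in c.items()})
o=robot.get_obs();print(o)
E
```

```text
scene {'intrinsics': [[381.096, 0.0, 275.022], [0.0, 381.096, 207.481], [0.0, 0.0, 1.0]], 'position': [1.114, -0.469, 0.766], 'rotation': [0.816, 0.002, 0.903]}
top {'intrinsics': [[538.722, 0.0, 280.0], [0.0, 538.722, 215.468], [0.0, 0.0, 1.0]], 'position': [0.204, 0.012, 1.414], 'rotation': [0.237, 0.002, -1.609]}
{'time': 0.1, 'joint_positions': array([-1.38409817e+00,  8.78446289e-02,  1.37209240e+00,  1.54881439e-05,
        1.68356169e+00, -1.03116758e-01]), 'qvel': array([-0.00145141, -0.00085843, -0.00351446, -0.00068336,  0.00138863,
        0.0013534 ]), 'joint_torque': array([ 1.37934705e-03, -3.41251552e+01, -3.03302515e+01,  7.19945971e-02,
        3.04779969e-02, -1.05986389e-04]), 'tool_pos': array([ 0.15708683, -0.52663737,  0.22944652]), 'ee_rot': array([-3.13969829e+00, -2.11511008e-04,  2.89816444e-01]), 'wrist_force': array([-0.41897219, -1.15046615, -0.38881898]), 'wrist_torque': array([ 0.02239056,  0.01324507, -0.00082936]), 'finger_force': 0.0, 'width': 0.09385986719102023}
```

```bash
sed -i "s/^def snap/from scipy.spatial.transform import Rotation as Ro\ndef snap/; s/c=imaging.get_calibration(n); im/c=dict(imaging.get_calibration(n)); c['rotation']=Ro.from_euler('xyz',c['rotation']).as_matrix(); im/" h.py
python3 - <<'E'
from h import *
for n in('scene0','top0'):
    im,c=load(n); np.savez('pics/'+n+'.npz',im=im,K=c['intrinsics'],p=c['position'],R=Ro.from_euler('xyz',c['rotation']).as_matrix())
E
```

```text
(no output)
```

View pics/top0.png

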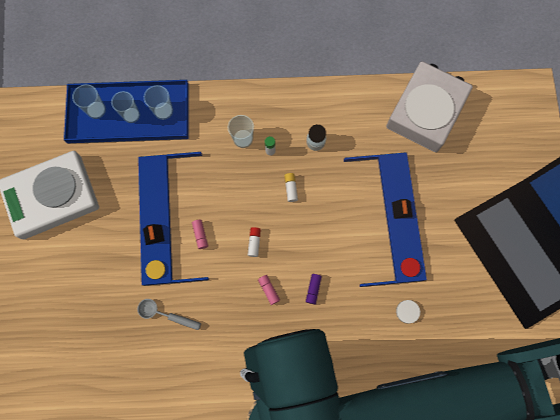

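View pics/scene0.png

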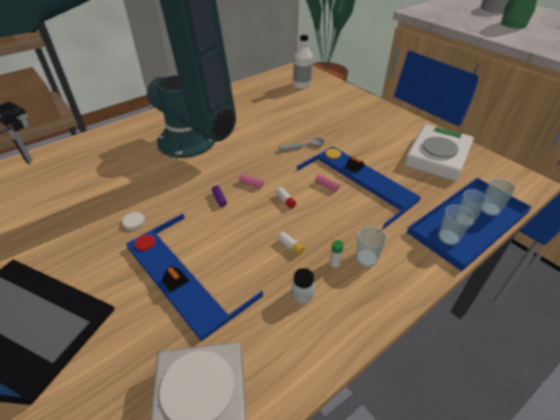

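Top view: yellow disc (155,270) marks the left pen, red disc (411,268) the right. The red-capped vial is at (254,241), yellow at (291,187), chock stripes at (152,233) and (404,208); the pink and purple decoys are at (200,234), (269,290) and (314,289). The scene view shows the same layout: red vial (286,197), yellow (291,243), chocks (355,163) and (174,276).

```bash
cat > meas.py <<'E'
from h import *
def blobs(m,mn=15):
    n,l,s,ce=cv2.connectedComponentsWithStats(m.astype(np.uint8)); return [(int(s[i,4]),ce[i],l==i) for i in range(1,n) if s[i,4]>=mn]
def masks(im):
    h=cv2.cvtColor(im,cv2.COLOR_RGB2HSV).astype(int);H,S,V=h[...,0],h[...,1],h[...,2]
    return dict(red=((H<4)|(H>177))&(S>200)&(V>90),yellow=(H>20)&(H<30)&(S>200)&(V>110),orange=(H>4)&(H<14)&(S>170)&(V>130),white=(S<60)&(V>165),blue=(H>108)&(H<125)&(S>170)&(V>50))
if __name__=='__main__':
    for n in('top0','scene0'):
        im,c=load(n);M=masks(im)
        for k in M:
            for a,ce,_ in blobs(M[k]): print(n,k,a,ce.round(1),onz(c,ce,.02).round(3))
E
python3 meas.py
```

```text
top0 red 62 [254.7 231.2] [0.5   0.071 0.02 ]
top0 red 256 [410.  266.9] [ 0.39 -0.33  0.02]
top0 orange 45 [404.2 206.7] [ 0.551 -0.33   0.02 ]
top0 orange 48 [150.8 232.4] [0.508 0.345 0.02 ]
top0 white 3531 [429.8 101.3] [ 0.853 -0.43   0.02 ]
top0 white 2786 [ 41.  194.6] [0.623 0.642 0.02 ]
top0 white 135 [289.7 190.6] [ 0.608 -0.026  0.02 ]
top0 white 136 [251.8 244.9] [0.464 0.08  0.02 ]
top0 white 422 [407.9 311.2] [ 0.277 -0.314  0.02 ]
top0 white 15 [242.1 376.2] [0.134 0.112 0.02 ]
top0 blue 4847 [128.5 114.7] [0.846 0.414 0.02 ]
top0 blue 3179 [156.  213.6] [0.558 0.333 0.02 ]
top0 blue 3128 [399.1 214.9] [ 0.53  -0.314  0.02 ]
top0 blue 387 [552.9 201.3] [ 0.551 -0.729  0.02 ]
scene0 red 37 [290.2 202.6] [0.502 0.067 0.02 ]
scene0 red 152 [144.4 242.3] [ 0.384 -0.328  0.02 ]
scene0 orange 37 [172.9 272.5] [ 0.518 -0.316  0.02 ]
scene0 white 38 [503.4  37.8] [0.208 1.815 0.02 ]
scene0 white 33 [308.3  53. ] [-0.292  0.851  0.02 ]
scene0 white 841 [445. 147.] [0.615 0.665 0.02 ]
scene0 white 44 [284.  191.8] [0.454 0.084 0.02 ]
scene0 white 227 [133.  218.6] [ 0.282 -0.316  0.02 ]
scene0 white 72 [288.  237.4] [ 0.603 -0.024  0.02 ]
scene0 white 4164 [197.2 386.1] [ 0.789 -0.404  0.02 ]
scene0 white 22 [239.5 380. ] [ 0.829 -0.334  0.02 ]
scene0 white 29 [241.7 413.5] [ 0.881 -0.365  0.02 ]
scene0 blue 3531 [436.   87.3] [0.329 1.027 0.02 ]
scene0 blue 1553 [374. 183.] [0.593 0.325 0.02 ]
scene0 blue 3199 [467.1 229.3] [0.879 0.372 0.02 ]
scene0 blue 960 [544.8 222.4] [0.996 0.562 0.02 ]
scene0 blue 3214 [183.9 289. ] [ 0.577 -0.318  0.02 ]
```

```bash
cat > pens.py <<'E'
from meas import *
def pen(c,bm,left,rows):
    I=[];O=[]
    for r in rows:
        x=np.where(bm[r])[0]
        if len(x)<10: continue
        a,b=x.min()-.5,x.max()+.5
        i,o=(b,a) if left else (a,b)
        I.append(onz(c,(i,r),0)[:2]);O.append(onz(c,(o,r),.02)[:2])
    out=[]
    for P in(np.array(I),np.array(O)):
        k=np.polyfit(P[:,0],P[:,1],1); e=abs(P[:,1]-np.polyval(k,P[:,0])); P=P[e<np.median(e)*2.5+1e-4]
        k=np.polyfit(P[:,0],P[:,1],1); out.append(k)
    d=abs(np.polyval(out[0],.5)-np.polyval(out[1],.5))*np.cos(np.arctan(out[0][0]))
    return out,d
def axis(im,c,capm,whm,z=.014):
    ys,xs=np.where(capm|whm); P=np.array([onz(c,p,z)[:2] for p in zip(xs,ys)],np.float32)
    r=cv2.minAreaRect(P); cc=np.mean([onz(c,p,z)[:2] for p in zip(*np.where(capm)[::-1])],0)
    ww=np.mean([onz(c,p,z)[:2] for p in zip(*np.where(whm)[::-1])],0); d=cc-ww
    return r[0],r[1],np.degrees(np.arctan2(d[1],d[0]))
if __name__=='__main__':
    im,c=load('top0');M=masks(im);B=blobs(M['blue'],1000)
    for left,col in((1,156),(0,399)):
        bm=[b for b in B if abs(b[1][0]-col)<8][0][2]
        k,d=pen(c,bm,left,range(170,268)); print('pen',left,'inner/outer line y=m x+b',np.round(k,4),'width',d)
        ys,xs=np.where(bm); P=np.array([onz(c,p,.02)[:2] for p in zip(xs,ys)],np.float32); print(cv2.boxPoints(cv2.minAreaRect(P)).round(3).tolist())
    H=cv2.cvtColor(im,cv2.COLOR_RGB2HSV).astype(int)
    print('yellowHSV',H[174:182:2,288:294:2].tolist(), H[270,155])
    print('orange stripe scene', cv2.cvtColor(load('scene0')[0],cv2.COLOR_RGB2HSV)[155:166:2,346:362:2].tolist())
    c2=load('scene0')[1]
    for n,a,b in(('redcap',(254.7,231.2),(290.2,202.6)),('redwhite',(251.8,244.9),(284,191.8)),('yelwhite',(289.7,190.6),(288,237.4)),('chock_b',(404.2,206.7),(172.9,272.5)),('discR',(410,266.9),(144.4,242.3))):
        P,e=tri(c,a,c2,b); print(n,P.round(4),e.round(4))
E
python3 pens.py
```

```text
pen 1 inner/outer line y=m x+b [[0.0471 0.2762]
 [0.0472 0.3494]] width 0.07327797220583168
[[0.3700000047683716, 0.367000013589859], [0.3779999911785126, 0.1979999989271164], [0.7289999723434448, 0.2150000035762787], [0.7210000157356262, 0.3840000033378601]]
pen 0 inner/outer line y=m x+b [[ 0.0536 -0.3134]
 [ 0.0562 -0.3876]] width 0.07280419823430906
[[0.3449999988079071, -0.19699999690055847], [0.3540000021457672, -0.367000013589859], [0.7049999833106995, -0.3490000069141388], [0.6959999799728394, -0.17800000309944153]]
yellowHSV [[[22, 179, 208], [21, 180, 187], [21, 183, 142]], [[22, 177, 206], [22, 179, 187], [21, 179, 148]], [[22, 177, 207], [21, 179, 188], [21, 179, 151]], [[22, 182, 209], [21, 184, 162], [21, 183, 124]]] [ 22 181 194]
orange stripe scene [[[112, 151, 118], [125, 53, 110], [11, 75, 129], [15, 119, 146], [15, 116, 150], [16, 114, 150], [16, 116, 152], [16, 115, 157]], [[109, 197, 118], [110, 185, 102], [165, 74, 69], [11, 177, 127], [12, 161, 138], [14, 133, 150], [15, 121, 165], [16, 116, 170]], [[109, 197, 114], [110, 184, 75], [0, 70, 33], [11, 184, 75], [11, 197, 114], [12, 187, 143], [12, 163, 160], [14, 134, 164]], [[109, 199, 100], [112, 156, 44], [0, 0, 16], [0, 40, 19], [9, 128, 32], [11, 177, 65], [11, 192, 106], [12, 180, 116]], [[110, 191, 76], [115, 73, 21], [0, 0, 16], [30, 30, 17], [60, 16, 16], [10, 43, 18], [7, 88, 26], [8, 120, 32]], [[111, 166, 46], [0, 17, 15], [0, 0, 15], [45, 32, 16], [30, 14, 18], [30, 14, 18], [0, 0, 16], [0, 0, 15]]]
redcap [0.5002 0.0702 0.0173] 0.0019
redwhite [0.4616 0.0783 0.0282] 0.0019
yelwhite [ 0.6063 -0.0267  0.0251] 0.0013
chock_b [ 0.5433 -0.3221  0.0522] 0.0001
discR [ 0.3888 -0.3291  0.0253] 0.0008
```

```bash
cat >> h.py <<'E'
def goto(x,y,z,yaw):
    o=robot.get_obs();R=Ro.from_euler('xyz',o['ee_rot']);T=Ro.from_euler('xyz',[np.pi,0,np.radians(yaw)])
    s=R.inv().apply(np.array([x,y,z])-o['tool_pos']);r=(R.inv()*T).as_rotvec()
    print('t',round(o['time'],2),'pose',o['tool_pos'].round(4),np.degrees(o['ee_rot']).round(2),'w',round(o['width'],4),'F',o['wrist_force'].round(1),'SHIFT',s.round(4).tolist(),'ROT',r.round(3).tolist())
E
python3 - <<'E'
from h import *
goto(.475,.077,.23,76)
c=imaging.get_calibration('wrist');o=robot.get_obs();R=Ro.from_euler('xyz',o['ee_rot'])
print(R.inv().apply(np.array(c['position'])-o['tool_pos']).round(4), (R.inv()*Ro.from_euler('xyz',c['rotation'])).as_matrix().round(3).tolist(),c['intrinsics'])
E
```

```text
t 0.1 pose [ 0.1571 -0.5266  0.2294] [-1.7989e+02 -1.0000e-02  1.6610e+01] w 0.0939 F [-0.4 -1.2 -0.4] SHIFT [0.4772, -0.4876, 0.0005] ROT [-0.002, -0.001, -1.037]
[ 0.0687  0.0003 -0.1536] [[0.001, 0.972, 0.236], [1.0, -0.001, -0.0], [-0.0, 0.236, -0.972]] [[291.38188183   0.         282.09261515]
 [  0.         291.38188183 210.84285397]
 [  0.           0.           1.        ]]
```

Call:
drive_tool --series '[[0.094,[0.043,-0.044,0],[0,0,-0.094]],[0.094,[0.086,-0.088,0],[0,0,-0.188]],[0.094,[0.129,-0.132,0],[0,0,-0.282]],[0.094,[0.172,-0.176,0],[0,0,-0.376]],[0.094,[0.215,-0.22,0],[0,0,-0.47]]]'

```text
time: 0.72
tool_pos: [0.3007, -0.2529, 0.2301]
ee_rot: [-3.142, -0.0, 0.762]
wrist_force: [1.2, -0.5, 0.0]
width: 0.094
finger_force: 0.0
```

```bash
python3 -c "
from h import *
goto(.475,.077,.23,76)"
```

```text
t 0.72 pose [ 0.3007 -0.2529  0.2301] [-1.800e+02 -1.000e-02  4.367e+01] w 0.094 F [ 1.2 -0.5  0. ] SHIFT [0.3538, -0.1182, 0.0002] ROT [-0.0, -0.0, -0.564]
```

Call:
drive_tool --series '[[0.094,[0.059,-0.02,0],[0,0,-0.094]],[0.094,[0.118,-0.04,0],[0,0,-0.188]],[0.094,[0.177,-0.06,0],[0,0,-0.282]],[0.094,[0.236,-0.08,0],[0,0,-0.376]],[0.094,[0.295,-0.1,0],[0,0,-0.47]]]'

```text
time: 1.35
tool_pos: [0.4457, 0.0229, 0.2302]
ee_rot: [3.141, 0.0, 1.233]
wrist_force: [0.3, -1.3, 0.3]
width: 0.0943
finger_force: 0.0
```

```bash
python3 -c "
from h import *
goto(.475,.077,.23,76); im,c=snap('wrist','w1')"
```

```text
t 1.35 pose [0.4457 0.0229 0.2302] [1.7998e+02 2.0000e-02 7.0660e+01] w 0.0943 F [ 0.3 -1.3  0.3] SHIFT [0.0607, 0.0097, 0.0002] ROT [0.0, 0.0, -0.093]
```

View pics/w1.png

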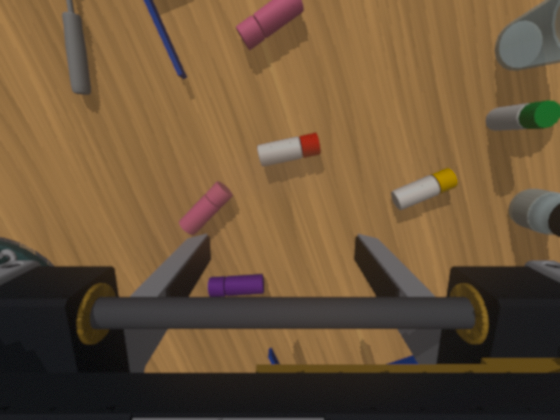

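The wrist view shows the red-capped vial from about (258,155) to (320,144) and the yellow-capped one from (393,198) to (457,179). A pink decoy is at (205,208) and the purple one at (237,285).

```bash
cat > vial.py <<'E'
from meas import *
def vial(f,box,cap):
    im,c=load(f);x0,y0,x1,y1=box;h=cv2.cvtColor(im,cv2.COLOR_RGB2HSV).astype(int);H,S,V=h[...,0],h[...,1],h[...,2]
    cm=(((H<4)|(H>176))&(S>170)&(V>60)) if cap=='red' else ((H>19)&(H<31)&(S>165)&(V>80))
    wm=(S<70)&(V>95)
    b=np.zeros(H.shape,bool);b[y0:y1,x0:x1]=1
    big=lambda m:max(blobs(m&b,5),key=lambda t:t[0])
    C,W=big(cm),big(wm); m=(C[2]|W[2]).astype(np.uint8); m=cv2.morphologyEx(m,cv2.MORPH_CLOSE,np.ones((3,3)))
    ct=max(cv2.findContours(m,0,2)[0],key=cv2.contourArea)[:,0,:]
    P=np.array([onz(c,p,.014)[:2] for p in ct],np.float32); r=cv2.minAreaRect(P)
    a=onz(c,C[1],.014)-onz(c,W[1],.014)
    bp=cv2.boxPoints(r);e1=bp[1]-bp[0];e2=bp[2]-bp[1];e=e1 if np.linalg.norm(e1)>np.linalg.norm(e2) else e2
    if e@a[:2]<0:e=-e
    print(f,cap,'areas',C[0],W[0],'px',C[1].round(1),W[1].round(1),'ctr',np.round(r[0],4),'size',np.round(r[1],4),'axis deg',np.degrees(np.arctan2(e[1],e[0])).round(1),np.degrees(np.arctan2(a[1],a[0])).round(1))
    return c,C[1],W[1]
E
python3 - <<'E'
from vial import *
r=[vial('w1',(245,120,335,180),'red'),vial('top0',(240,220,268,265),'red'),vial('scene0',(272,183,300,212),'red')]
y=[vial('w1',(380,155,470,220),'yellow'),vial('top0',(280,165,304,205),'yellow'),vial('scene0',(275,227,308,256),'yellow')]
for q in(r,y):
  for j in(1,2):
    for i,(a,b) in enumerate(((0,1),(0,2))): print(j, tri(q[a][0],q[a][j],q[b][0],q[b][j]))
E
```

```text
Traceback (most recent call last):
  File "vial.py", line 8, in vial
    C,W=big(cm),big(wm); m=(C[2]|W[2]).astype(np.uint8); m=cv2.morphologyEx(m,cv2.MORPH_CLOSE,np.ones((3,3)))
        ~~~^^^^
  File "vial.py", line 7, in <lambda>
    big=lambda m:max(blobs(m&b,5),key=lambda t:t[0])
                 ~~~^^^^^^^^^^^^^^^^^^^^^^^^^^^^^^^^
ValueError: max() iterable argument is empty
```

```bash
python3 - <<'E'
from h import *
im,c=load('w1');h=cv2.cvtColor(im,cv2.COLOR_RGB2HSV)
print(h[144,300:322:4].tolist(),h[152,258:300:6].tolist(), h[165,258:300:12].tolist());print(im.dtype,im.shape,np.abs(im.astype(int)-cv2.imread('pics/w1.png')[:,:,::-1]).max())
E
```

```text
[[7, 72, 128], [4, 213, 151], [4, 216, 150], [4, 215, 148], [4, 216, 145], [12, 156, 139]] [[15, 50, 157], [16, 22, 172], [12, 23, 169], [14, 27, 163], [14, 28, 157], [13, 27, 151], [15, 29, 143]] [[16, 133, 146], [15, 104, 110], [16, 129, 113], [16, 130, 120]]
uint8 (420, 560, 3) 0
```

```bash
sed -i 's/(H<4)|(H>176))&(S>170)/(H<7)|(H>176))\&(S>170)/' vial.py
python3 - <<'E'
from vial import *
r=[vial('w1',(245,120,335,180),'red'),vial('top0',(240,220,268,265),'red'),vial('scene0',(272,183,300,212),'red')]
y=[vial('w1',(380,155,470,220),'yellow'),vial('top0',(280,165,304,205),'yellow'),vial('scene0',(275,227,308,256),'yellow')]
for q in(r,y):
  for j in(1,2):
    for i,(a,b) in enumerate(((0,1),(0,2))): print(j, tri(q[a][0],q[a][j],q[b][0],q[b][j]))
E
```

```text
w1 red areas 294 899 px [309.6 143. ] [279.5 150.6] ctr [0.4726 0.0741] size [0.0261 0.0762] axis deg -7.7 -5.4
top0 red areas 79 212 px [254.8 231.7] [253.3 246. ] ctr [0.4733 0.074 ] size [0.0281 0.0777] axis deg -8.4 -7.5
scene0 red areas 64 130 px [290.3 202.7] [282.2 193.6] ctr [0.4675 0.0767] size [0.0327 0.0936] axis deg -6.0 -8.4
w1 yellow areas 401 910 px [446.  178.8] [416.5 191.3] ctr [ 0.6224 -0.03  ] size [0.0816 0.0291] axis deg 5.5 5.0
top0 yellow areas 73 202 px [289.2 176.9] [291.1 191.1] ctr [ 0.62   -0.0293] size [0.0803 0.0273] axis deg 4.2 5.0
scene0 yellow areas 80 189 px [297.7 248.8] [286.2 239.7] ctr [ 0.6153 -0.0287] size [0.0863 0.0339] axis deg 4.4 4.5
1 (array([0.50058959, 0.07157866, 0.01051874]), np.float64(0.0012759236171601418))
1 (array([0.49922109, 0.07157586, 0.01529499]), np.float64(0.0019144845958252237))
2 (array([0.4617177 , 0.07589951, 0.01471246]), np.float64(8.03520975723821e-05))
2 (array([0.46030681, 0.07430885, 0.02214649]), np.float64(0.004741341544775618))
1 (array([ 0.64800021, -0.02648682,  0.01723806]), np.float64(0.0010235594495215552))
1 (array([ 0.64739589, -0.02727874,  0.01751198]), np.float64(0.002899285193275889))
2 (array([ 0.6085306 , -0.02993382,  0.01720401]), np.float64(0.002295767352828832))
2 (array([ 0.60715452, -0.0309284 ,  0.01945636]), np.float64(0.005169404542954973))
```

```bash
python3 -c "
from h import *
goto(.473,.0745,.03,82.5)"
```

```text
t 1.4 pose [0.4477 0.0297 0.2296] [-179.95   -0.38   71.25] w 0.0943 F [0.8 3.2 0. ] SHIFT [0.0492, 0.0097, 0.1999] ROT [-0.0, -0.007, -0.196]
```

Call:
drive_tool --series '[[0.094,[0.04,0.009,0.02],[0,0,-0.1]],[0.094,[0.04,0.009,0.07],[0,0,-0.19]],[0.094,[0.04,0.009,0.12],[0,0,-0.19]],[0.094,[0.04,0.009,0.12],[0,0,-0.19]],[0.094,[0.04,0.009,0.12],[0,0,-0.19]]]'

```text
time: 2.02
tool_pos: [0.4681, 0.0553, 0.1122]
ee_rot: [3.139, -0.0, 1.419]
wrist_force: [-0.0, -0.7, 0.7]
width: 0.0941
finger_force: 0.0
```

```bash
python3 -c "
from h import *
goto(.473,.0745,.03,82.5)"
```

```text
t 2.02 pose [0.4681 0.0553 0.1122] [ 1.7987e+02 -2.0000e-02  8.1320e+01] w 0.0941 F [-0.  -0.7  0.7] SHIFT [0.0197, 0.0017, 0.0822] ROT [0.002, -0.0, -0.021]
```

Call:
drive_tool --series '[[0.094,[0.02,0.002,0.02],[0,0,-0.02]],[0.094,[0.02,0.002,0.05],[0,0,-0.02]],[0.094,[0.02,0.002,0.08],[0,0,-0.02]],[0.094,[0.02,0.002,0.082],[0,0,-0.02]],[0.094,[0.02,0.002,0.083],[0,0,-0.02]]]'

```text
time: 2.65
tool_pos: [0.4742, 0.0749, 0.03]
ee_rot: [3.137, -0.001, 1.439]
wrist_force: [-0.5, -0.2, 0.9]
width: 0.0942
finger_force: 0.0
```

```bash
python3 -c "
from h import *
goto(.473,.0745,.028,82.5); im,c=snap('wrist','w2'); goto(.473,.0745,.028,82.5);print(proj(c,[.473,.0745,.014]))"
```

```text
t 2.65 pose [0.4742 0.0749 0.03  ] [ 1.7974e+02 -4.0000e-02  8.2480e+01] w 0.0942 F [-0.5 -0.2  0.9] SHIFT [-0.0006, -0.0012, 0.002] ROT [0.005, -0.001, -0.0]
t 2.7 pose [0.4742 0.0749 0.03  ] [ 1.7973e+02 -4.0000e-02  8.2470e+01] w 0.0937 F [ 0.2 -0.   0.4] SHIFT [-0.0006, -0.0011, 0.002] ROT [0.005, -0.001, -0.0]
[278.94726804 253.65743684]
```

View pics/w2.png

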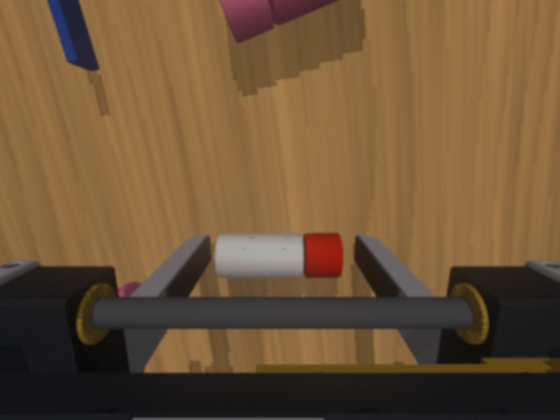

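The wrist view shows the red vial at (216–342, 255), lying parallel between the fingers. Gripping.

Call:
drive_tool --series '[[0.094,[0,0,0.002],[0,0,0]],[0.06,[0,0,0.002],[0,0,0]],[0.06,[0,0,0.002],[0,0,0]],[0.06,[0,0,0.002],[0,0,0]]]'

```text
time: 3.2
tool_pos: [0.4723, 0.075, 0.0257]
ee_rot: [3.141, 0.0, 1.44]
wrist_force: [-0.6, 0.1, 1.3]
width: 0.0744
finger_force: 30.0
```

```bash
python3 -c "
from h import *
goto(.478,-.25,.028,93.1)"
```

```text
t 3.2 pose [0.4723 0.075  0.0257] [1.7998e+02 1.0000e-02 8.2490e+01] w 0.0744 F [-0.6  0.1  1.3] SHIFT [-0.3214, 0.0481, -0.0023] ROT [0.0, 0.0, -0.185]
```

Call:
drive_tool --series '[[0.06,[-0.02,0.003,-0.0003],[0,0,-0.012]],[0.06,[-0.055,0.008,-0.0003],[0,0,-0.03]],[0.06,[-0.09,0.0135,-0.0003],[0,0,-0.05]],[0.06,[-0.125,0.019,-0.0003],[0,0,-0.07]],[0.06,[-0.16,0.024,-0.0003],[0,0,-0.092]]]'

```text
time: 3.82
tool_pos: [0.475, -0.0878, 0.0257]
ee_rot: [3.141, -0.0, 1.533]
wrist_force: [-0.9, 0.5, -0.4]
width: 0.0748
finger_force: 30.0
```

```bash
python3 -c "
from h import *
goto(.478,-.25,.0255,93.1)"
```

```text
t 3.83 pose [ 0.475  -0.0878  0.0257] [179.99  -0.    87.81] w 0.0748 F [-0.9  0.5 -0.4] SHIFT [-0.162, 0.0092, 0.0002] ROT [0.0, -0.0, -0.092]
```

Call:
drive_tool --series '[[0.06,[-0.035,0.002,0],[0,0,-0.02]],[0.06,[-0.075,0.004,0],[0,0,-0.045]],[0.06,[-0.115,0.0065,0],[0,0,-0.07]],[0.06,[-0.15,0.0085,0],[0,0,-0.092]],[0.06,[-0.15,0.0085,0],[0,0,-0.092]]]'

```text
time: 4.45
tool_pos: [0.4777, -0.239, 0.0257]
ee_rot: [3.141, 0.0, 1.62]
wrist_force: [0.0, 0.3, 1.0]
width: 0.0745
finger_force: 30.0
```

```bash
python3 -c "
from h import *
goto(.478,-.2694,.0255,93.1); im,c=snap('wrist','w3')"
```

```text
t 4.45 pose [ 0.4777 -0.239   0.0257] [1.7999e+02 2.0000e-02 9.2840e+01] w 0.0745 F [0.  0.3 1. ] SHIFT [-0.0304, -0.0012, 0.0002] ROT [0.0, 0.0, -0.005]
```

View pics/w3.png

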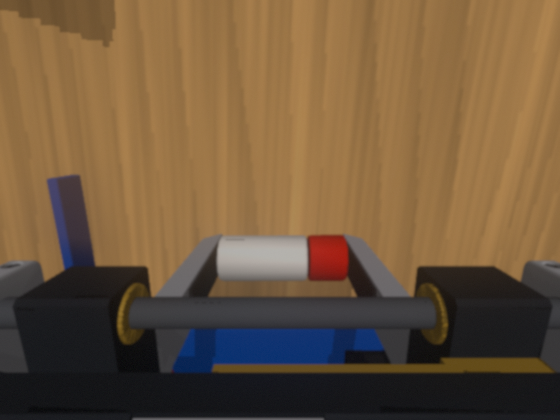

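The vial is still held at (218–347, 258), with the pen's stop just behind it at row ~335. I'll approach the stop by feel.

Call:
drive_tool --series '[[0.06,[-0.014,-0.0005,0],[0,0,-0.005]],[0.06,[-0.026,-0.001,0],[0,0,-0.005]],[0.06,[-0.029,-0.001,0],[0,0,-0.005]],[0.06,[-0.031,-0.001,0],[0,0,-0.005]]]'

```text
time: 5.0
tool_pos: [0.4784, -0.2679, 0.0257]
ee_rot: [-3.142, -0.0, 1.629]
wrist_force: [-0.0, 1.3, 0.7]
width: 0.0745
finger_force: 30.0
```

Call:
drive_tool --series '[[0.06,[-0.001,0,0],[0,0,0]],[0.06,[-0.002,0,0],[0,0,0]]]'

```text
time: 5.25
tool_pos: [0.4784, -0.2698, 0.0257]
ee_rot: [-3.141, -0.0, 1.629]
wrist_force: [0.9, 0.2, -0.1]
width: 0.0747
finger_force: 30.0
```

Call:
drive_tool --series '[[0.06,[-0.001,0,0],[0,0,0]],[0.06,[-0.002,0,0],[0,0,0]]]'

```text
time: 5.5
tool_pos: [0.4785, -0.2703, 0.0257]
ee_rot: [-3.141, -0.004, 1.629]
wrist_force: [-0.1, 6.4, 3.5]
width: 0.0747
finger_force: 30.0
```

Call:
drive_tool --series '[[0.06,[-0.001,0,0],[0,0,0]],[0.06,[-0.002,0,0],[0,0,0]]]'

```text
time: 5.75
tool_pos: [0.4785, -0.2704, 0.0257]
ee_rot: [-3.141, -0.008, 1.628]
wrist_force: [-0.0, 10.9, 6.4]
width: 0.0747
finger_force: 30.0
```

Call:
drive_tool --series '[[0.06,[0.002,0,0],[0,0,0]],[0.09,[0.002,0,0],[0,0,0]],[0.09,[0.002,0,0],[0,0,0]],[0.09,[0.002,0,-0.03],[0,0,0]],[0.09,[0.002,0,-0.09],[0,0,0]]]'

```text
time: 6.38
tool_pos: [0.4766, -0.2713, 0.1134]
ee_rot: [-3.136, -0.004, 1.628]
wrist_force: [0.9, 0.5, -0.3]
width: 0.0897
finger_force: 0.0
```

```bash
python3 -c "
from h import *
goto(.6195,-.029,.11,95); im,c=snap('wrist','w4');snap('top','top1')"
```

```text
t 6.38 pose [ 0.4766 -0.2713  0.1134] [-179.66   -0.22   93.3 ] w 0.0897 F [ 0.9  0.5 -0.3] SHIFT [0.2337, 0.1566, 0.0033] ROT [-0.006, -0.004, -0.03]
```

View pics/w4.png

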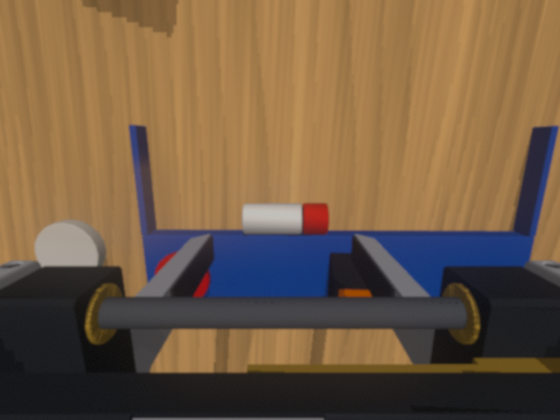

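The red vial lies flat against the stop, its edge at row ~232. Now the yellow vial.

Call:
drive_tool --series '[[0.094,[0.04,0.027,0],[0,0,-0.01]],[0.094,[0.095,0.063,0],[0,0,-0.02]],[0.094,[0.15,0.1,0],[0,0,-0.03]],[0.094,[0.2,0.134,0],[0,0,-0.03]],[0.094,[0.228,0.154,0],[0,0,-0.03]]]'

```text
time: 7.1
tool_pos: [0.6202, -0.0332, 0.1152]
ee_rot: [3.141, 0.0, 1.661]
wrist_force: [0.2, -0.2, -0.1]
width: 0.094
finger_force: 0.0
```

Call:
drive_tool --series '[[0.094,[0,0,0],[0,0,0]],[0.094,[0,0,0],[0,0,0]]]'

```text
time: 7.35
tool_pos: [0.6188, -0.0362, 0.1151]
ee_rot: [-3.141, 0.001, 1.659]
wrist_force: [0.6, 0.2, -0.2]
width: 0.0938
finger_force: 0.0
```

```bash
python3 - <<'E'
from vial import *
goto(.6195,-.029,.0265,95); im,c=snap('wrist','w5')
print(proj(c,[.6195,-.029,.014]))
vial('w5',(200,150,360,290),'yellow')
vial('top0',(280,165,304,205),'yellow')
E
```

```text
t 7.35 pose [ 0.6188 -0.0362  0.1151] [-1.7994e+02  5.0000e-02  9.5030e+01] w 0.0938 F [ 0.6  0.2 -0.2] SHIFT [0.0072, 0.0014, 0.0886] ROT [-0.001, 0.001, 0.001]
[282.96973606 209.52808723]
w5 yellow areas 776 1775 px [313.2 210.8] [269.6 210.5] ctr [ 0.6196 -0.0305] size [0.0779 0.0278] axis deg 5.1 4.7
top0 yellow areas 73 202 px [289.2 176.9] [291.1 191.1] ctr [ 0.62   -0.0293] size [0.0803 0.0273] axis deg 4.2 5.0
```

Call:
drive_tool --series '[[0.094,[0.006,0.001,0.02],[0,0,0]],[0.094,[0.006,0.001,0.05],[0,0,0]],[0.094,[0.006,0.001,0.08],[0,0,0]],[0.094,[0.006,0.001,0.087],[0,0,0]],[0.094,[0.006,0.001,0.088],[0,0,0]]]'

```text
time: 8.02
tool_pos: [0.6189, -0.0298, 0.0271]
ee_rot: [-3.14, -0.0, 1.658]
wrist_force: [0.3, -0.9, -0.9]
width: 0.0939
finger_force: 0.0
```

Call:
drive_tool --series '[[0.08,[0,0,0],[0,0,0]],[0.06,[0,0,0],[0,0,0]],[0.06,[0,0,0],[0,0,0]],[0.06,[0,0,0],[0,0,0]]]'

```text
time: 8.52
tool_pos: [0.62, -0.0295, 0.0284]
ee_rot: [3.14, 0.001, 1.659]
wrist_force: [-0.4, 0.2, 2.4]
width: 0.0747
finger_force: 30.0
```

```bash
python3 - <<'E'
from h import *
goto(.609,.12,.026,94)
goto(.608,.26,.026,92.7)
E
```

```text
t 8.53 pose [ 0.62   -0.0295  0.0284] [1.7994e+02 3.0000e-02 9.5040e+01] w 0.0747 F [-0.4  0.2  2.4] SHIFT [0.1499, 0.0022, 0.0023] ROT [0.001, 0.001, 0.018]
t 8.53 pose [ 0.62   -0.0295  0.0284] [1.7994e+02 3.0000e-02 9.5040e+01] w 0.0747 F [-0.4  0.2  2.4] SHIFT [0.2895, 0.0135, 0.0023] ROT [0.001, 0.001, 0.041]
```

Call:
drive_tool --series '[[0.06,[0.02,0.001,0.0005],[0,0,0.003]],[0.06,[0.055,0.003,0.0005],[0,0,0.008]],[0.06,[0.09,0.005,0.0005],[0,0,0.013]],[0.06,[0.125,0.006,0.0005],[0,0,0.018]],[0.06,[0.16,0.008,0.0005],[0,0,0.024]]]'

```text
time: 9.15
tool_pos: [0.6138, 0.1325, 0.0284]
ee_rot: [3.14, 0.001, 1.635]
wrist_force: [0.8, -1.7, 3.7]
width: 0.0747
finger_force: 30.0
```

```bash
python3 - <<'E'
from h import *
goto(.608,.267,.0278,92.7)
E
```

```text
t 9.15 pose [0.6138 0.1325 0.0284] [1.7989e+02 6.0000e-02 9.3680e+01] w 0.0747 F [ 0.8 -1.7  3.7] SHIFT [0.1346, 0.0029, 0.0005] ROT [0.002, 0.001, 0.017]
```

Call:
drive_tool --series '[[0.06,[0.035,0.001,0],[0,0,0.005]],[0.06,[0.075,0.002,0],[0,0,0.01]],[0.06,[0.11,0.003,0],[0,0,0.017]],[0.06,[0.135,0.003,0],[0,0,0.017]],[0.06,[0.135,0.003,0],[0,0,0.017]]]'

```text
time: 9.78
tool_pos: [0.6075, 0.2699, 0.0284]
ee_rot: [3.14, -0.004, 1.621]
wrist_force: [-1.0, 3.9, 4.9]
width: 0.0747
finger_force: 30.0
```

```bash
python3 - <<'E'
from h import *
goto(.608,.287,.028,92.7)
E
```

```text
t 9.78 pose [0.6075 0.2699 0.0284] [179.9   -0.24  92.87] w 0.0747 F [-1.   3.9  4.9] SHIFT [0.0171, 0.0013, 0.0005] ROT [0.002, -0.004, 0.003]
```

Call:
drive_tool --series '[[0.06,[0.008,0,0],[0,0,0.003]],[0.06,[0.014,0,0],[0,0,0.003]],[0.06,[0.016,0,0],[0,0,0.003]]]'

```text
time: 10.15
tool_pos: [0.6075, 0.2808, 0.0284]
ee_rot: [3.14, 0.002, 1.615]
wrist_force: [0.1, -5.1, 6.5]
width: 0.0747
finger_force: 30.0
```

Call:
drive_tool --series '[[0.06,[0.001,0,0],[0,0,0]],[0.06,[0.002,0,0],[0,0,0]]]'

```text
time: 10.4
tool_pos: [0.6075, 0.2824, 0.0284]
ee_rot: [3.14, 0.002, 1.614]
wrist_force: [-0.2, -4.4, 6.2]
width: 0.0751
finger_force: 30.0
```

Call:
drive_tool --series '[[0.06,[0.001,0,0],[0,0,0]],[0.06,[0.002,0,0],[0,0,0]]]'

```text
time: 10.65
tool_pos: [0.6075, 0.2843, 0.0284]
ee_rot: [3.14, 0.002, 1.614]
wrist_force: [-0.2, -3.9, 5.8]
width: 0.0748
finger_force: 30.0
```

Call:
drive_tool --series '[[0.06,[0.001,0,0],[0,0,0]],[0.06,[0.002,0,0],[0,0,0]]]'

```text
time: 10.9
tool_pos: [0.6074, 0.2864, 0.0284]
ee_rot: [3.14, 0.002, 1.614]
wrist_force: [0.1, -4.3, 6.1]
width: 0.0745
finger_force: 30.0
```

Call:
drive_tool --series '[[0.06,[0.001,0,0],[0,0,0]],[0.06,[0.002,0,0],[0,0,0]]]'

```text
time: 11.15
tool_pos: [0.6073, 0.288, 0.0284]
ee_rot: [3.14, 0.003, 1.614]
wrist_force: [0.5, -6.4, 6.1]
width: 0.0747
finger_force: 30.0
```

Call:
drive_tool --series '[[0.06,[0.001,0,0],[0,0,0]],[0.06,[0.002,0,0],[0,0,0]]]'

```text
time: 11.4
tool_pos: [0.6073, 0.2881, 0.0284]
ee_rot: [3.141, 0.007, 1.614]
wrist_force: [0.0, -10.3, 7.9]
width: 0.0751
finger_force: 30.0
```

Call:
drive_tool --series '[[0.06,[-0.001,0,0],[0,0,0]],[0.09,[-0.002,0,0],[0,0,0]],[0.09,[-0.002,0,0],[0,0,0]],[0.09,[-0.002,0,-0.03],[0,0,0]],[0.09,[-0.002,0,-0.09],[0,0,0]]]'

```text
time: 12.02
tool_pos: [0.6038, 0.2894, 0.1129]
ee_rot: [-3.132, 0.002, 1.615]
wrist_force: [0.7, -0.2, 0.4]
width: 0.09
finger_force: 0.0
```

Call:
drive_tool --series '[[0.09,[-0.05,0.01,-0.06],[0,0,0]],[0.09,[-0.05,0.05,-0.1],[0,0,0]],[0.09,[-0.05,0.05,-0.1],[0,0,0]],[0.09,[-0.05,0.05,-0.1],[0,0,0]]]'

```text
time: 12.52
tool_pos: [0.6584, 0.2424, 0.2159]
ee_rot: [-3.14, -0.0, 1.615]
wrist_force: [0.7, -0.9, 0.5]
width: 0.0898
finger_force: 0.0
```

```bash
python3 - <<'E'
from h import *
goto(.51,.345,.05,92.7); im,c=snap('wrist','w6'); snap('top','top2'); snap('scene','scene2')
E
```

```text
t 12.53 pose [0.6584 0.2424 0.2159] [-1.7988e+02 -1.0000e-02  9.2540e+01] w 0.0898 F [ 0.7 -0.9  0.5] SHIFT [0.1091, -0.1434, 0.1662] ROT [-0.002, -0.0, -0.003]
```

View pics/w6.png

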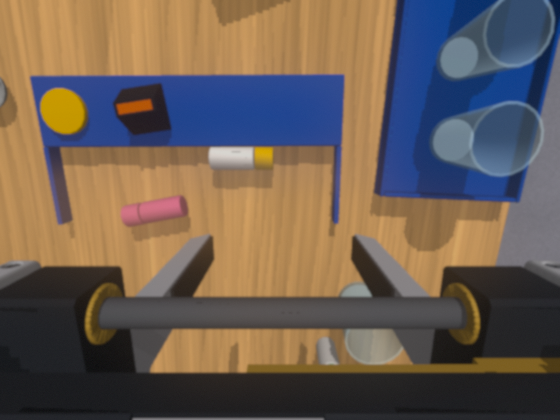

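The yellow vial lies at (210–273, 158) flat on the stop. Chock a's stripe is at (135,106), and the pink decoy at (155,210) is clear.

```bash
cat > chock.py <<'E'
from meas import *
def stripe(f,box):
    im,c=load(f);x0,y0,x1,y1=box;h=cv2.cvtColor(im,cv2.COLOR_RGB2HSV).astype(int);H,S,V=h[...,0],h[...,1],h[...,2]
    b=np.zeros(H.shape,bool);b[y0:y1,x0:x1]=1
    B=max(blobs((H<14)&(S>190)&(V>90)&b,5),key=lambda t:t[0])
    ct=max(cv2.findContours(B[2].astype(np.uint8),0,2)[0],key=cv2.contourArea)[:,0,:]
    r=cv2.minAreaRect(np.array([onz(c,p,.05)[:2] for p in ct],np.float32));bp=cv2.boxPoints(r);e=max((bp[1]-bp[0],bp[2]-bp[1]),key=np.linalg.norm)
    print(f,B[0],B[1].round(1),'z=.05 ctr',np.round(r[0],4),'size',np.round(r[1],4),'ang',np.degrees(np.arctan2(e[1],e[0])).round(1))
    return c,B[1]
E
python3 - <<'E'
from chock import *
from vial import vial
a=stripe('w6',(105,90,165,125));b=stripe('top0',(140,220,162,245));s=stripe('scene2',(340,145,370,175))
print(tri(*a,*b),tri(*a,*s))
vial('w6',(200,140,285,175),'yellow')
b=stripe('top0',(395,195,415,220));s=stripe('scene0',(160,262,186,284));w=stripe('w4',(330,280,380,298));print(tri(*b,*s))
E
```

```text
w6 190 [134.8 106.4] z=.05 ctr [0.5006 0.3371] size [0.0363 0.0103] ang 11.0
top0 58 [150.8 232.3] z=.05 ctr [0.5014 0.3382] size [0.035  0.0108] ang 10.9
scene2 8 [354.8 159.2] z=.05 ctr [0.4993 0.3357] size [0.023  0.0044] ang 7.5
(array([0.50128856, 0.33761932, 0.05041128]), np.float64(0.0009635298170345587)) (array([0.49915258, 0.33680704, 0.04918875]), np.float64(0.003196516041784473))
w6 yellow areas 312 1074 px [263.6 155.3] [231.  157.3] ctr [0.6059 0.2874] size [0.0773 0.0273] axis deg 2.6 6.1
top0 41 [404.1 206.9] z=.05 ctr [ 0.5432 -0.3226] size [0.0327 0.0087] ang 0.9
scene0 56 [173.2 273.1] z=.05 ctr [ 0.5434 -0.322 ] size [0.0334 0.0112] ang 0.7
w4 118 [352.1 292.5] z=.05 ctr [ 0.5398 -0.3211] size [0.0264 0.0063] ang 3.5
(array([ 0.54356584, -0.32224357,  0.04998584]), np.float64(0.00039904858456450286))
```

```bash
python3 - <<'E'
from h import *
goto(.501,.3376,.12,101)
im,c=load('top0');print(onz(c,(155,269),.028))
E
```

```text
t 12.68 pose [0.6572 0.2425 0.2141] [-1.7969e+02  5.0000e-02  9.2590e+01] w 0.0903 F [ 0.1  0.3 -1.3] SHIFT [0.1022, -0.1512, 0.0949] ROT [-0.005, 0.001, -0.147]
[0.40875564 0.33092155 0.028     ]
```

Call:
drive_tool --series '[[0.056,[0.025,-0.035,0.02],[0,0,-0.07]],[0.056,[0.06,-0.085,0.05],[0,0,-0.145]],[0.056,[0.095,-0.14,0.09],[0,0,-0.145]],[0.056,[0.101,-0.151,0.09],[0,0,-0.145]],[0.056,[0.101,-0.151,0.09],[0,0,-0.145]]]'

```text
time: 13.3
tool_pos: [0.4997, 0.3368, 0.1244]
ee_rot: [-3.136, 0.002, 1.764]
wrist_force: [0.6, -0.7, 0.3]
width: 0.056
finger_force: 0.0
```

Call:
drive_tool --series '[[0.056,[0,0,0],[0,0,0]],[0.056,[0,0,0],[0,0,0]]]'

```text
time: 13.55
tool_pos: [0.5049, 0.3357, 0.1279]
ee_rot: [3.14, -0.0, 1.759]
wrist_force: [-0.1, -0.4, -0.1]
width: 0.056
finger_force: 0.0
```

```bash
python3 - <<'E'
from chock import *
goto(.501,.3376,.054,101)
im,c=snap('wrist','w7');print(proj(c,[.501,.3376,.05]));stripe('w7',(200,150,360,290))
E
```

```text
t 13.55 pose [0.5049 0.3357 0.1279] [179.92  -0.   100.75] w 0.056 F [-0.1 -0.4 -0.1] SHIFT [0.0026, -0.0036, 0.0739] ROT [0.001, -0.0, -0.004]
[276.94212431 221.38278274]
w7 517 [276.6 221.5] z=.05 ctr [0.5007 0.3374] size [0.0356 0.0094] ang 10.8
```

Measurement confirmed; descend and grip.

Call:
drive_tool --series '[[0.056,[0.0026,-0.0036,0.01],[0,0,0]],[0.056,[0.0026,-0.0036,0.035],[0,0,0]],[0.056,[0.0026,-0.0036,0.065],[0,0,0]],[0.056,[0.0026,-0.0036,0.074],[0,0,0]],[0.056,[0.0026,-0.0036,0.074],[0,0,0]]]'

```text
time: 14.22
tool_pos: [0.4993, 0.3377, 0.0525]
ee_rot: [-3.14, 0.0, 1.76]
wrist_force: [0.6, -0.9, -0.1]
width: 0.0561
finger_force: 0.0
```

Call:
drive_tool --series '[[0.03,[0,0,0],[0,0,0]],[0.03,[0,0,0],[0,0,0]],[0.03,[0,0,0],[0,0,0]],[0.03,[0,0,0],[0,0,0]]]'

```text
time: 14.72
tool_pos: [0.5005, 0.3385, 0.0548]
ee_rot: [3.139, -0.001, 1.76]
wrist_force: [0.1, -0.7, 5.0]
width: 0.0437
finger_force: 30.0
```

```bash
python3 - <<'E'
from h import *
goto(.605,.24,.12,92.7)
E
```

```text
t 14.72 pose [0.5005 0.3385 0.0548] [ 1.7984e+02 -5.0000e-02  1.0083e+02] w 0.0437 F [ 0.1 -0.7  5. ] SHIFT [-0.1163, 0.0843, -0.065] ROT [0.003, -0.001, 0.142]
```

Call:
drive_tool --series '[[0.03,[0,0,-0.04],[0,0,0]],[0.03,[-0.02,0.015,-0.065],[0,0,0.05]],[0.03,[-0.06,0.045,-0.065],[0,0,0.1]],[0.03,[-0.1,0.075,-0.065],[0,0,0.142]],[0.03,[-0.114,0.085,-0.065],[0,0,0.142]]]'

```text
time: 15.35
tool_pos: [0.6056, 0.2397, 0.1171]
ee_rot: [-3.14, 0.001, 1.615]
wrist_force: [-0.7, 0.3, -1.3]
width: 0.0439
finger_force: 30.0
```

Call:
drive_tool --series '[[0.03,[0,0,0],[0,0,0]],[0.03,[0,0,0],[0,0,0]]]'

```text
time: 15.6
tool_pos: [0.6033, 0.2431, 0.1178]
ee_rot: [-3.14, -0.0, 1.619]
wrist_force: [0.2, -0.3, -0.6]
width: 0.044
finger_force: 30.0
```

```bash
python3 - <<'E'
from h import *
goto(.608,.243,.037,92.7)
E
```

```text
t 15.6 pose [0.6033 0.2431 0.1178] [-1.7991e+02 -2.0000e-02  9.2780e+01] w 0.044 F [ 0.2 -0.3 -0.6] SHIFT [-0.0003, 0.0048, 0.0808] ROT [-0.002, -0.0, 0.001]
```

Call:
drive_tool --series '[[0.03,[0,0.005,0.02],[-0.002,0,0]],[0.03,[0,0.005,0.05],[-0.002,0,0]],[0.03,[0,0.005,0.075],[-0.002,0,0]],[0.03,[0,0.005,0.08],[-0.002,0,0]],[0.03,[0,0.005,0.08],[-0.002,0,0]]]'

```text
time: 16.23
tool_pos: [0.609, 0.2427, 0.0377]
ee_rot: [3.14, 0.0, 1.619]
wrist_force: [-0.8, 0.3, -0.0]
width: 0.0437
finger_force: 30.0
```

Call:
drive_tool --series '[[0.03,[0,0,0.001],[0,0,0]],[0.03,[0,0,0.001],[0,0,0]]]'

```text
time: 16.48
tool_pos: [0.61, 0.2424, 0.0383]
ee_rot: [3.138, -0.0, 1.618]
wrist_force: [0.1, 0.2, -1.2]
width: 0.0438
finger_force: 30.0
```

```bash
python3 - <<'E'
from h import *
goto(.6085,.254,.035,92.7)
E
```

```text
t 16.48 pose [0.61   0.2424 0.0383] [ 1.7979e+02 -2.0000e-02  9.2700e+01] w 0.0438 F [ 0.1  0.2 -1.2] SHIFT [0.0116, -0.001, 0.0033] ROT [0.004, -0.0, -0.0]
```

Call:
drive_tool --series '[[0.03,[0,-0.001,0.002],[0,0,0]],[0.03,[0,-0.001,0.0035],[0,0,0]],[0.03,[0,-0.001,0.0035],[0,0,0]]]'

```text
time: 16.85
tool_pos: [0.6086, 0.2422, 0.0348]
ee_rot: [3.139, -0.0, 1.618]
wrist_force: [-1.8, -0.9, 3.9]
width: 0.0438
finger_force: 30.0
```

Call:
drive_tool --series '[[0.03,[0.003,0,0],[0,0,0]],[0.03,[0.006,0,0],[0,0,0]],[0.03,[0.008,0,0],[0,0,0]]]'

```text
time: 17.23
tool_pos: [0.6095, 0.2494, 0.0349]
ee_rot: [3.136, 0.002, 1.618]
wrist_force: [0.6, -4.1, 5.0]
width: 0.0436
finger_force: 30.0
```

Call:
drive_tool --series '[[0.03,[0.001,0,0],[0,0,0]],[0.03,[0.002,0,0],[0,0,0]]]'

```text
time: 17.48
tool_pos: [0.6095, 0.2513, 0.0349]
ee_rot: [3.136, 0.002, 1.618]
wrist_force: [0.6, -4.2, 5.0]
width: 0.0435
finger_force: 30.0
```

Call:
drive_tool --series '[[0.03,[0.001,0,0],[0,0,0]],[0.03,[0.002,0,0],[0,0,0]]]'

```text
time: 17.73
tool_pos: [0.6094, 0.2533, 0.0349]
ee_rot: [3.136, 0.002, 1.617]
wrist_force: [1.7, -3.7, 4.3]
width: 0.0437
finger_force: 30.0
```

Call:
drive_tool --series '[[0.03,[0.001,0,0],[0,0,0]],[0.03,[0.001,0,0],[0,0,0]]]'

```text
time: 17.98
tool_pos: [0.6094, 0.2536, 0.0349]
ee_rot: [3.136, 0.003, 1.617]
wrist_force: [1.1, -5.8, 5.1]
width: 0.0442
finger_force: 30.0
```

Call:
drive_tool --series '[[0.03,[0.001,0,0],[0,0,0]],[0.03,[0.001,0,0],[0,0,0]]]'

```text
time: 18.23
tool_pos: [0.6094, 0.2537, 0.035]
ee_rot: [3.137, 0.005, 1.617]
wrist_force: [0.5, -6.0, 5.0]
width: 0.0437
finger_force: 30.0
```

Call:
drive_tool --series '[[0.03,[0.0,0,-0.0005],[0,0,0]],[0.056,[0.0,0,-0.001],[0,0,0]],[0.056,[0.0,0,-0.001],[0,0,0]],[0.056,[0,0,-0.03],[0,0,0]],[0.056,[0,0,-0.08],[0,0,0]]]'

```text
time: 18.85
tool_pos: [0.6055, 0.2562, 0.1107]
ee_rot: [-3.136, 0.001, 1.618]
wrist_force: [0.7, -0.1, 0.3]
width: 0.056
finger_force: 0.0
```

Call:
drive_tool --series '[[0.056,[-0.03,0,-0.05],[0,0,0]],[0.056,[-0.06,0,-0.08],[0,0,0]],[0.056,[-0.06,0,-0.08],[0,0,0]]]'

```text
time: 19.23
tool_pos: [0.612, 0.1956, 0.1975]
ee_rot: [3.133, -0.001, 1.616]
wrist_force: [0.6, -0.1, -0.0]
width: 0.0558
finger_force: 0.0
```

```bash
python3 - <<'E'
from h import *
goto(.5435,-.322,.2,91); im,c=snap('wrist','w8'); snap('top','top3')
E
```

```text
t 19.23 pose [0.612  0.1956 0.1975] [ 1.7949e+02 -9.0000e-02  9.2580e+01] w 0.0558 F [ 0.6 -0.1 -0. ] SHIFT [-0.514, -0.0917, -0.0041] ROT [0.009, -0.002, 0.028]
```

View pics/w8.png

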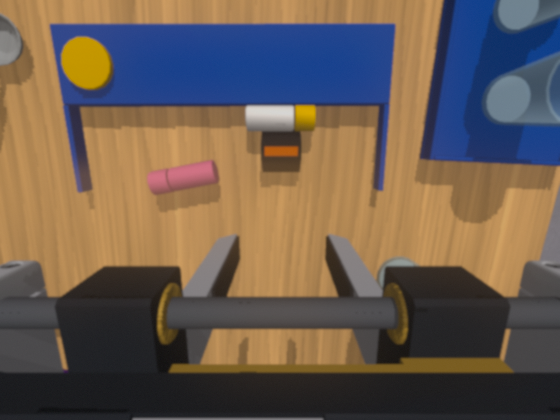

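The yellow vial at (281,118) is against the stop, with the chock at (281,150) centred and snug. Next, chock b.

Call:
drive_tool --series '[[0.056,[-0.04,-0.007,0],[0,0,0.01]],[0.056,[-0.1,-0.018,0],[0,0,0.02]],[0.056,[-0.16,-0.029,0],[0,0,0.028]],[0.056,[-0.22,-0.039,0],[0,0,0.028]],[0.056,[-0.28,-0.05,0],[0,0,0.028]]]'

```text
time: 19.95
tool_pos: [0.5725, -0.0858, 0.1906]
ee_rot: [-3.139, -0.002, 1.592]
wrist_force: [0.4, 0.1, -0.1]
width: 0.0562
finger_force: 0.0
```

Call:
drive_tool --series '[[0.056,[-0.06,-0.011,0],[0,0,0]],[0.056,[-0.12,-0.021,0],[0,0,0]],[0.056,[-0.18,-0.032,0.02],[0,0,0]],[0.056,[-0.21,-0.037,0.05],[0,0,0]],[0.056,[-0.22,-0.039,0.07],[0,0,0]]]'

```text
time: 20.58
tool_pos: [0.5374, -0.3061, 0.1187]
ee_rot: [-3.138, -0.005, 1.589]
wrist_force: [0.1, 0.2, 0.3]
width: 0.056
finger_force: 0.0
```

Call:
drive_tool --series '[[0.056,[0,0,0],[0,0,0]],[0.056,[0,0,0],[0,0,0]]]'

```text
time: 20.82
tool_pos: [0.5398, -0.3049, 0.1241]
ee_rot: [3.139, -0.0, 1.592]
wrist_force: [0.1, -0.2, 0.2]
width: 0.0558
finger_force: 0.0
```

```bash
python3 - <<'E'
from chock import *
goto(.5435,-.322,.054,91); im,c=snap('wrist','w9'); w=stripe('w9',(180,120,400,290)); t=load('top0')
print(proj(c,[.5435,-.322,.05]),tri(*w,t[1],(404.1,206.9)))
E
```

```text
t 20.82 pose [ 0.5398 -0.3049  0.1241] [ 1.7984e+02 -2.0000e-02  9.1210e+01] w 0.0558 F [ 0.1 -0.2  0.2] SHIFT [-0.0172, 0.0031, 0.0701] ROT [0.003, -0.0, 0.004]
w9 479 [285.4 247.4] z=.05 ctr [ 0.5444 -0.3235] size [0.035  0.0097] ang 1.2
[284.95460195 245.78735032] (array([ 0.54357734, -0.32269627,  0.05049812]), np.float64(0.0011722941528800538))
```

Call:
drive_tool --series '[[0.056,[-0.018,0.0036,0.01],[0,0,0.003]],[0.056,[-0.018,0.0036,0.035],[0,0,0.003]],[0.056,[-0.018,0.0036,0.06],[0,0,0.003]],[0.056,[-0.018,0.0036,0.07],[0,0,0.003]],[0.056,[-0.018,0.0036,0.07],[0,0,0.003]]]'

```text
time: 21.5
tool_pos: [0.5428, -0.3245, 0.053]
ee_rot: [3.14, -0.001, 1.587]
wrist_force: [0.5, -0.5, 0.3]
width: 0.0558
finger_force: 0.0
```

Call:
drive_tool --series '[[0.03,[0,0,0],[0,0,0]],[0.03,[0,0,0],[0,0,0]],[0.03,[0,0,0],[0,0,0]],[0.03,[0,0,0],[0,0,0]]]'

```text
time: 22.0
tool_pos: [0.5438, -0.3251, 0.0552]
ee_rot: [3.137, 0.002, 1.587]
wrist_force: [0.2, 0.0, 4.6]
width: 0.0438
finger_force: 29.9
```

```bash
python3 - <<'E'
from h import *
goto(.4765,-.222,.12,93.1)
from vial import vial
vial('w4',(235,195,335,240),'red'); 
E
```

```text
t 22.0 pose [ 0.5438 -0.3251  0.0552] [1.7975e+02 1.1000e-01 9.0920e+01] w 0.0438 F [0.2 0.  4.6] SHIFT [0.104, -0.0653, -0.0653] ROT [0.004, 0.002, -0.038]
w4 red areas 683 1769 px [315.6 217.7] [271.7 217.9] ctr [ 0.4759 -0.2709] size [0.0842 0.027 ] axis deg 3.5 3.7
```

Call:
drive_tool --series '[[0.03,[0,0,-0.04],[0,0,0]],[0.03,[0.02,-0.013,-0.065],[0,0,-0.015]],[0.03,[0.06,-0.038,-0.065],[0,0,-0.038]],[0.03,[0.095,-0.06,-0.065],[0,0,-0.038]],[0.03,[0.103,-0.066,-0.065],[0,0,-0.038]]]'

```text
time: 22.62
tool_pos: [0.4736, -0.2205, 0.1178]
ee_rot: [3.141, -0.001, 1.626]
wrist_force: [-0.0, -0.3, -1.2]
width: 0.0438
finger_force: 29.9
```

Call:
drive_tool --series '[[0.03,[0,0,0],[0,0,0]],[0.03,[0,0,0],[0,0,0]]]'

```text
time: 22.88
tool_pos: [0.4758, -0.2235, 0.1184]
ee_rot: [3.139, 0.001, 1.624]
wrist_force: [-0.8, 0.2, -1.2]
width: 0.0437
finger_force: 29.9
```

```bash
python3 - <<'E'
from h import *
goto(.4757,-.225,.037,93.1)
E
```

```text
t 22.88 pose [ 0.4758 -0.2235  0.1184] [1.7987e+02 4.0000e-02 9.3060e+01] w 0.0437 F [-0.8  0.2 -1.2] SHIFT [-0.0015, -0.0003, 0.0814] ROT [0.002, 0.001, -0.001]
```

Call:
drive_tool --series '[[0.03,[-0.0015,0,0.02],[0.002,0.001,0]],[0.03,[-0.0015,0,0.05],[0.002,0.001,0]],[0.03,[-0.0015,0,0.075],[0.002,0.001,0]],[0.03,[-0.0015,0,0.081],[0.002,0.001,0]],[0.03,[-0.0015,0,0.081],[0.002,0.001,0]]]'

```text
time: 23.5
tool_pos: [0.4759, -0.2247, 0.0377]
ee_rot: [3.141, -0.001, 1.624]
wrist_force: [0.3, 0.9, -0.9]
width: 0.0441
finger_force: 29.9
```

Call:
drive_tool --series '[[0.03,[0,0,0.001],[0,0,0]],[0.03,[0,0,0.001],[0,0,0]]]'

```text
time: 23.75
tool_pos: [0.4761, -0.2244, 0.0374]
ee_rot: [3.14, 0.0, 1.625]
wrist_force: [0.1, -0.2, -0.6]
width: 0.0439
finger_force: 29.9
```

```bash
python3 - <<'E'
from h import *
goto(.4757,-.2372,.0352,93.1)
E
```

```text
t 23.75 pose [ 0.4761 -0.2244  0.0374] [1.799e+02 1.000e-02 9.309e+01] w 0.0439 F [ 0.1 -0.2 -0.6] SHIFT [-0.0127, -0.0011, 0.0022] ROT [0.002, 0.0, -0.0]
```

Call:
drive_tool --series '[[0.03,[0,-0.0004,0.0015],[0,0,0]],[0.03,[0,-0.0004,0.003],[0,0,0]],[0.03,[0,-0.0004,0.003],[0,0,0]]]'

```text
time: 24.12
tool_pos: [0.4753, -0.2242, 0.0352]
ee_rot: [3.141, -0.0, 1.625]
wrist_force: [-3.0, 1.0, 6.0]
width: 0.0441
finger_force: 29.9
```

Call:
drive_tool --series '[[0.03,[-0.004,0,0],[0,0,0]],[0.03,[-0.008,0,0],[0,0,0]],[0.03,[-0.01,0,0],[0,0,0]]]'

```text
time: 24.5
tool_pos: [0.4765, -0.2332, 0.0352]
ee_rot: [3.139, -0.002, 1.625]
wrist_force: [0.0, 4.9, 6.8]
width: 0.0435
finger_force: 29.9
```

Call:
drive_tool --series '[[0.03,[-0.001,0,0],[0,0,0]],[0.03,[-0.002,0,0],[0,0,0]]]'

```text
time: 24.75
tool_pos: [0.4766, -0.2351, 0.0352]
ee_rot: [3.139, -0.002, 1.625]
wrist_force: [-1.0, 3.7, 6.1]
width: 0.0435
finger_force: 29.9
```

Call:
drive_tool --series '[[0.03,[-0.001,0,0],[0,0,0]],[0.03,[-0.001,0,0],[0,0,0]]]'

```text
time: 25.0
tool_pos: [0.4767, -0.2362, 0.0351]
ee_rot: [3.139, -0.002, 1.625]
wrist_force: [-1.0, 3.5, 5.8]
width: 0.0437
finger_force: 29.9
```

Call:
drive_tool --series '[[0.03,[-0.001,0,0],[0,0,0]],[0.03,[-0.001,0,0],[0,0,0]]]'

```text
time: 25.25
tool_pos: [0.4768, -0.2372, 0.0351]
ee_rot: [3.139, -0.002, 1.625]
wrist_force: [-0.4, 3.5, 5.9]
width: 0.0439
finger_force: 29.9
```

Call:
drive_tool --series '[[0.03,[-0.001,0,0],[0,0,0]],[0.03,[-0.001,0,0],[0,0,0]]]'

```text
time: 25.5
tool_pos: [0.4769, -0.2382, 0.0352]
ee_rot: [3.139, -0.002, 1.625]
wrist_force: [-0.6, 3.6, 5.3]
width: 0.0438
finger_force: 29.9
```

Call:
drive_tool --series '[[0.03,[-0.001,0,0],[0,0,0]],[0.03,[-0.001,0,0],[0,0,0]]]'

```text
time: 25.75
tool_pos: [0.4768, -0.2385, 0.0352]
ee_rot: [3.139, -0.004, 1.625]
wrist_force: [-0.8, 5.4, 7.2]
width: 0.0437
finger_force: 29.9
```

Call:
drive_tool --series '[[0.03,[-0.001,0,0],[0,0,0]],[0.03,[-0.001,0,0],[0,0,0]]]'

```text
time: 26.0
tool_pos: [0.4769, -0.2386, 0.0352]
ee_rot: [3.139, -0.005, 1.625]
wrist_force: [-0.6, 6.4, 8.0]
width: 0.0438
finger_force: 29.9
```

Contact at y = -0.2385. Release, retreat and check.

Call:
drive_tool --series '[[0.03,[0.0,0,-0.0005],[0,0,0]],[0.056,[0.0005,0,-0.001],[0,0,0]],[0.056,[0.0005,0,-0.001],[0,0,0]],[0.056,[0.0005,0,-0.03],[0,0,0]],[0.056,[0.0005,0,-0.08],[0,0,0]]]'

```text
time: 26.62
tool_pos: [0.4742, -0.24, 0.1116]
ee_rot: [-3.136, -0.004, 1.624]
wrist_force: [0.8, -0.4, 0.3]
width: 0.0562
finger_force: 0.0
```

Call:
drive_tool --series '[[0.056,[0.03,0,-0.05],[0,0,0]],[0.056,[0.06,0,-0.08],[0,0,0]],[0.056,[0.06,0,-0.08],[0,0,0]],[0.056,[0.06,0,-0.08],[0,0,0]]]'

```text
time: 27.12
tool_pos: [0.4721, -0.1812, 0.192]
ee_rot: [-3.14, -0.001, 1.625]
wrist_force: [0.3, -0.6, -1.1]
width: 0.0562
finger_force: 0.0
```

```bash
python3 - <<'E'
from chock import *
im,c=snap('wrist','w10'); t,_=snap('top','top4')
cv2.imwrite('pics/fin.png',np.hstack([cv2.resize(im[:300],(480,257)),cv2.resize(t[80:320,110:440],(310,257))])[:,:,::-1])
E
```

```text
(no output)
```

View pics/fin.png

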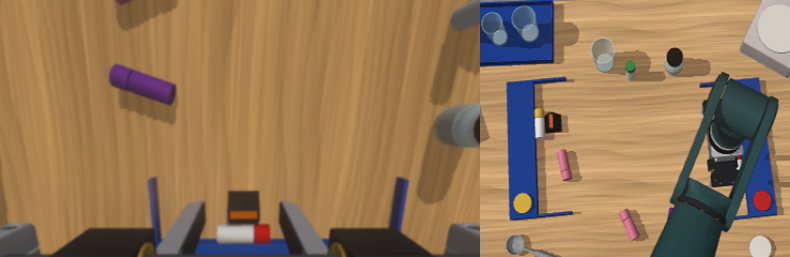

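```bash
python3 - <<'E'
from chock import *
from vial import vial
im,c=load('w10');h=cv2.cvtColor(im,cv2.COLOR_RGB2HSV).astype(int)
# stripe at z=.03
for f,box in(('w10',(260,235,310,262)),('w8',(255,138,305,162))):
    im,c=load(f);h=cv2.cvtColor(im,cv2.COLOR_RGB2HSV).astype(int);x0,y0,x1,y1=box
    b=np.zeros(h.shape[:2],bool);b[y0:y1,x0:x1]=1
    B=max(blobs((h[...,0]<14)&(h[...,1]>190)&(h[...,2]>90)&b,5),key=lambda t:t[0]);print(f,'chock',B[0],onz(c,B[1],.03).round(4))
vial('w10',(240,257,325,290),'red');vial('w8',(235,95,325,136),'yellow')
print(robot.get_obs()['time'])
E
```

```text
w10 chock 169 [ 0.476  -0.2366  0.03  ]
w8 chock 134 [0.6091 0.2525 0.03  ]
w10 red areas 352 969 px [305.7 272. ] [273.9 272.7] ctr [ 0.4714 -0.2724] size [0.0919 0.0302] axis deg 1.8 4.6
w8 yellow areas 526 1297 px [304.8 117.3] [269.3 116.9] ctr [0.6075 0.2882] size [0.0782 0.0274] axis deg 2.7 2.0
27.225
```

```bash
python3 -c "
from bench import robot
print(robot.close_job())"
```

```text
the job is handed in; nothing more can be done
None
```

I've handed the job in at about 27 s of the 72 s: the red-capped vial lies against the right pen's stop and the yellow-capped vial against the left's. Each has a chock centred behind it, about 35 mm centre to centre, and nothing else on the table was touched; the judge's verdict was not shown.

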